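# Clear the ball tray and hold the turned ball over the inspection mat

### The arm

A 6-joint arm with a two-finger parallel gripper is mounted at the origin on the work surface. World frame = base frame: x ahead of the robot, y to its left, z up, the work surface at z = 0. Lengths are in m, angles in rad, forces in N, time in s.
With the tool pointing down it reaches from about 0.225 to 0.875 m from the base axis. Payload 3.4 kg.
Tool frame: the origin (TCP) lies at the very end of the fingers, on their centre line; the grasp point (between the pads) lies behind it (manip.grasp_offset is the z of the grasp point in the tool frame, in m); z points along the fingers, y is the line along which they close (so a half turn about z gives the same grasp; the last joint's range is limited). The gripper opens to 85 mm and grips with 20 to 120 N. Pads are 22 mm wide; open, the fingers measure 114 mm over their backs; the gripper's body (76 mm by 85 mm) begins 54 mm behind the grasp point. The pads swing forward as they close: fully open they stand 13 mm farther back than shut.
Start: joints at [-1.314, 0.276, 1.505, -0, 1.361, -0.121], TCP at [0.212, -0.534, 0.231] pointing down, gripper open.
Joint ranges: [-2.89, 2.89], [-0.75, 2.08], [0.22, 2.7], [-1.18, 4.32], [0.11, 2.71], [-2.7, 2.7]. Speed limits (rad/s): [2.57, 2.57, 3.14, 3.14, 3.14, 3.14].

### API

Orientations are given as a unit quaternion [w, x, y, z].
In Python, from rig import manip gives the robot as it stands.
- The arm moves only by the shell command python3 -m pendant 'ROWS' [FORCE]. ROWS is JSON, a list of rows, each an object of numbers: "dx", "dy", "dz": the shift along the tool's x, y, z in m; "rx", "ry", "rz": the turn, a rotation vector about the tool's x, y, z in degrees; "hand": the finger opening in m, from 0 to 0.0854. In form: [{"dx": .., "dy": .., "dz": .., "rx": .., "ry": .., "rz": .., "hand": ..}, ...]. A call has 1 to 12 rows; each row shifts and turns the commanded pose from where the row before left it, along the tool's axes as they then stand; what a row does not reach is not made up. A row lasts 1/12 s, in which the tool goes at most 41.7 mm and 7.16 degrees, less where a joint would pass 70% of its speed; a pose out of reach is approached as far as the arm can. A call is refused whole if a number of a shift passes 0.0417 or a number of a turn 7.16, either way. A call with a gripper value outside its range is refused whole. The fingers move at their own pace and stop on an object; FORCE is the grip in N (left out, the last holds). Time passes only in rows, so rows that do not move let the fingers close. It gives the time, the measured TCP pose, the force, the opening and the grip force at its end, in the units of the state.
- manip.get_state(): the state, without advancing time (a new reading comes with each control period).
- manip.get_image(name): name is "scene" or "top" or "wrist"; returns a dict with "frame" (384x512x3 uint8, red, green, blue), "fx", "fy", "cx", "cy" (pixels), "distortion" ([k1, k2, p1, p2, k3] as OpenCV has them; the pictures are not rectified), "position" and "attitude" of the camera in the world; the wrist camera has in their place "mount" (4x4, takes a point from camera to tool coordinates, whose origin is the TCP and whose axes are the flange's). Camera axes: x right, y up, looking along -z (the intrinsics and any distortion apply to the point x, -y, -z); pixel columns grow to the right and rows downward; lengths in m; the calibration is good to about 2 mm. A picture is of the moment at which its call begins: read the wrist's pose just before it. There is no depth.
- manip.sign_off(): hands the job in; it is judged then, once.
The state is a dict: "clock": time; "qpos": joint angles; "qd": joint speeds; "effort": joint torques, N m; "position": TCP position; "ee_rot": TCP orientation; "contact_force": force on the tool from outside, world axes, zero at the start; "moment": the same for the moment, N m; "width": finger opening in m; "gripper_force": force on a finger pad.
Only numpy, scipy, OpenCV 4.12 (cv2) and the standard library are available. Lean on these libraries where they do the work, as an engineer would, in place of code of your own. Each camera call takes 0.05 s, during which the arm holds its last target. There are 200 camera calls.

### The job

The red pail is in the way on the ball tray: take it off and hang it by its loop handle on the steel hook, leaving the tray on the bench meanwhile. Then pick up the tray by its grip board with the wooden ball still lying in its blue pocket, and hold it level and still about 12 cm above the bench with the ball over the middle of the green mat; finish while holding it there. Keep the tray level all the while so that the ball never leaves its pocket, and do not disturb the other things on the bench.

Things in the scene. Friction and masses are not known exactly. Their poses are not given: they have to be found in the camera images.
- tray: Loose wooden tray, 210 x 110 mm (its x, y), about 0.4 kg. Origin: centre of underside; z up. Pale floor 8 mm thick, dark rim to z = 16 mm. In the middle a dark upright grip board, 14 mm thick (x), 50 mm wide (y), top at z = 106 mm; the tray balances under it. Blue ball pocket at x = +62 mm; the red pail starts on the floor at about x = -58 mm.
- tray_handle (a point): Grip point on the tray's grip board, 86 mm above the tray's underside, 20 mm below the top of the board; same axes as the tray. Pinch the board here across its 14 mm thickness (fingers closing along the tray's x).
- tray_pocket (a point): Place of the ball's centre when in the middle of its pocket: tray frame (62, 0, 28) mm. The pocket is a blue ring on the tray floor, 48 mm inside and 64 mm outside diameter, only 4 mm high: the ball can roll some 12 mm to any side in it and climbs out at about 35 degrees of tilt.
- ball_center (a point): Centre of the loose turned wooden ball, 40 mm diameter, 25 g, pale wood, lying in the blue pocket.
- pail: Small loose red tin pail, about 0.16 kg, on the tray. Origin: centre of underside; z up. 60 mm wide at the bottom, 72 mm at the rim (z = 60 mm). Rigid 6 mm steel loop handle in its y-z plane: from y = +-34 mm at the rim to y = +-30, z = 98, to a peak at y = 0, z = 125 mm; the window under the peak is 62 mm high. Dark round knob on the peak, 24 mm diameter, z = 133 to 163 mm.
- pail_knob (a point): Middle of the pail's knob, 150 mm above the pail's underside; the place to grip it from above.
- pail_loop (a point): Peak of the pail's handle (bar centre), 125 mm above the pail's underside; the bar is 6 mm thick. Hung up, this rests on the hook's bar, 7 mm above the bar's centre line.
- hook: Dark steel hook stand, fixed to the bench. Origin: centre of the underside of its round foot (100 mm diameter, 12 mm high); z up. A post 16 mm thick, 240 mm high, at the origin carries one hook: an 8 mm round bar at z = 220 mm, level along the stand's own -x to x = -88 mm, then turned up to its tip.
- hook_bar (a point): On the centre line of the hook's level bar, half way out: stand frame (-50, 0, 220) mm; same axes as the stand (its +x points from the tip back to the post).
- hook_tip (a point): The hook's upturned tip, stand frame (-104, 0, 242) mm; the metal ends 4 mm above and in front of this.
- mat: Round green inspection mat, 120 mm diameter, 3 mm thick, fixed flat on the bench. Origin: centre of its underside.
- gouge: Bystander: hand turning tool, 270 mm long, lying loose towards the back. Origin: underside, about its middle.
- billet: Bystander: square pale wood blank, 42 x 200 x 42 mm, lying loose at the back. Origin: centre of its underside.
- wax_jar: Bystander: amber jar with brass lid, 64 mm diameter, 70 mm high, standing loose. Origin: centre of its underside.
- mug: Bystander: blue mug, 76 mm diameter, 90 mm high, standing loose. Origin: centre of its underside.
- brush: Bystander: bench brush lying loose. Origin: underside, about its middle.
- mallet: Bystander: hammer lying loose at the left. Origin: underside, about its middle.
Not all that is in view belongs to the job. What is shaped like the tray but purple is not meant. There is more than one size of the mat; the job needs the larger.

How it is judged:
On the way, in this order (a step that is already met when the one before it is completed fails the run):
1. the pail hangs by its handle on the hook, let go, while the tray still stands on the bench with the ball in its pocket (contact force between pail and hook above 0.4 N and contact force between each of pail, tray and the fingers below 0.1 N and contact force between pail and tray below 0.05 N and x of pail_loop in the frame of hook between -0.102 and -0.01 m and y of pail_loop in the frame of hook between -0.02 and 0.02 m and z of pail_loop in the frame of hook between 0.215 and 0.25 m and angle between pail's own z axis and vertical below 0.35 rad and distance between ball_center and tray_pocket below 0.025 m and height (world z) of tray below 0.012 m), for 0.3 s.
2. the tray is lifted clear of the bench by the fingers with the ball in its pocket (distance between ball_center and tray_pocket below 0.025 m and height (world z) of tray above 0.04 m and contact force between tray and the fingers above 1 N), for 0.2 s.
At the end, for the whole second after the job is handed in: Tray held still in the gripper, level within 0.10 rad, underside 80 to 170 mm above the bench, touching nothing else; ball in its pocket and within 45 mm horizontally of the mat centre; pail hanging by its handle on the hook, let go, upright within 0.35 rad (contact force between pail and hook above 0.4 N and contact force between pail and the fingers below 0.1 N and contact force between pail and tray below 0.05 N and x of pail_loop in the frame of hook between -0.102 and -0.01 m and y of pail_loop in the frame of hook between -0.02 and 0.02 m and z of pail_loop in the frame of hook between 0.215 and 0.25 m and angle between pail's own z axis and vertical below 0.35 rad and distance between ball_center and tray_pocket below 0.025 m and height (world z) of tray between 0.08 and 0.17 m and angle between tray's own z axis and vertical below 0.1 rad and horizontal distance between ball_center and mat below 0.045 m and contact force between tray and the fingers above 1 N and contact force between tray and hook below 0.05 N and contact force between tray and pail below 0.05 N and linear speed of tray below 0.03 m/s and angular speed of tray below 0.15 rad/s); the arm keeps its last pose, push and grip.
It fails at once if the ball leaves its pocket (centre more than 30 mm from the pocket's middle) (distance between ball_center and tray_pocket above 0.03 m).
It fails at once if the tray is tipped more than 0.45 rad (angle between tray's own z axis and vertical above 0.45 rad).
It fails at once if another thing on the bench is moved more than 30 mm (distance of any of gouge, billet, wax_jar, mug, brush, mallet from where it was at the start of the episode above 0.03 m).
It fails at once if the tray is lifted before the pail hangs on the hook (height (world z) of tray above 0.03 m and height (world z) of pail below 0.08 m).
It also fails if it takes over 64 s, if anything falls off the work surface, if the arm or the gripper's body presses on something with over 40 N, if the wrist force passes 120 N, or if a joint passes its speed limit or range.

## Working session

There is one attempt and no reset: what is moved stays moved. The work goes in short steps, Python scripts to look and compute and a shell command to move; the robot and the scene stay as the last step left them, time stands still between calls to the robot, and variables do not carry over. Pictures are saved under pics/ and viewed, at most 12 in all, crops included, and the job is handed in when it is done.

```bash
mkdir -p pics; ls; cat > h.py <<'E'
import numpy as np, cv2, json
from scipy.spatial.transform import Rotation as R
from rig import manip
def rot(q): return R.from_quat([q[1],q[2],q[3],q[0]]).as_matrix()
def grab(n):
    s=manip.get_state(); im=manip.get_image(n)
    if 'mount' in im:
        T=np.eye(4);T[:3,:3]=rot(s['ee_rot']);T[:3,3]=s['position']; M=T@np.array(im['mount'])
        im['P'],im['A']=M[:3,3],M[:3,:3]
    else:
        a=np.array(im['attitude']); im['P']=np.array(im['position']); im['A']=rot(a) if a.size==4 else a.reshape(3,3)
    return im
def K(im): return np.array([[im['fx'],0,im['cx']],[0,im['fy'],im['cy']],[0,0,1.]])
def ray(im,uv):
    p=cv2.undistortPoints(np.array(uv,float).reshape(-1,1,2),K(im),np.array(im['distortion'],float)).reshape(-1,2)
    d=np.c_[p[:,0],-p[:,1],-np.ones(len(p))]@im['A'].T
    return d
def onz(im,uv,z):
    d=ray(im,uv); return im['P']+d*((z-im['P'][2])/d[:,2])[:,None]
def proj(im,X):
    c=(np.atleast_2d(X)-im['P'])@im['A']; c=c*[1,-1,-1]
    return cv2.projectPoints(c,np.zeros(3),np.zeros(3),K(im),np.array(im['distortion'],float))[0].reshape(-1,2)
def tri(ims,uvs):
    A=np.zeros((3,3));b=np.zeros(3)
    for im,uv in zip(ims,uvs):
        d=ray(im,uv)[0];d/=np.linalg.norm(d);Q=np.eye(3)-np.outer(d,d);A+=Q;b+=Q@im['P']
    return np.linalg.solve(A,b)
def save(im,name,box=None,s=1):
    f=im['frame'][:,:,::-1]
    if box: f=f[box[1]:box[3],box[0]:box[2]]
    cv2.imwrite('pics/'+name,cv2.resize(f,None,fx=s,fy=s,interpolation=cv2.INTER_CUBIC))
E
python3 - <<'E'
from h import *
print(manip.get_state(), manip.grasp_offset)
for n in ('scene','top'):
    im=grab(n); save(im,n+'0.png',s=1.5); print(n,im['fx'],im['distortion'],im['P'],im['A'].round(3).tolist())
E
```

```text
pics
{'clock': 0.0, 'qpos': array([-1.31399732e+00,  2.76577465e-01,  1.50613726e+00,  1.40102117e-05,
        1.36068385e+00, -1.21016544e-01]), 'qd': array([ 0.0001028 , -0.00149431, -0.00070079, -0.00090763,  0.0012079 ,
       -0.00048874]), 'effort': array([-4.51241258e-04, -4.16772830e+01, -2.45807844e+01, -1.72934870e-04,
        1.12783894e-02, -8.83982354e-08]), 'position': array([ 0.21196855, -0.53393794,  0.23044806]), 'ee_rot': array([-9.01344574e-04,  9.82209800e-01,  1.87784698e-01, -5.44220464e-05]), 'contact_force': array([ 0.62245678,  0.46147289, -0.145665  ]), 'moment': array([ 0.0080811 , -0.01922767,  0.02397182]), 'gripper_force': 0.0, 'width': 0.085505784348254} -0.0187
scene 348.1451348955138 [-0.05173369  0.          0.          0.          0.        ] [1.19416503 0.12286354 0.94928754] [[-0.088, -0.739, 0.668], [0.996, -0.063, 0.062], [-0.004, 0.671, 0.741]]
top 475.8900841104942 [-0.11773035  0.          0.          0.          0.        ] [0.32037153 0.0551754  1.62667539] [[-0.011, 0.994, -0.104], [-1.0, -0.01, 0.003], [0.002, 0.104, 0.995]]
```

View pics/scene0.png

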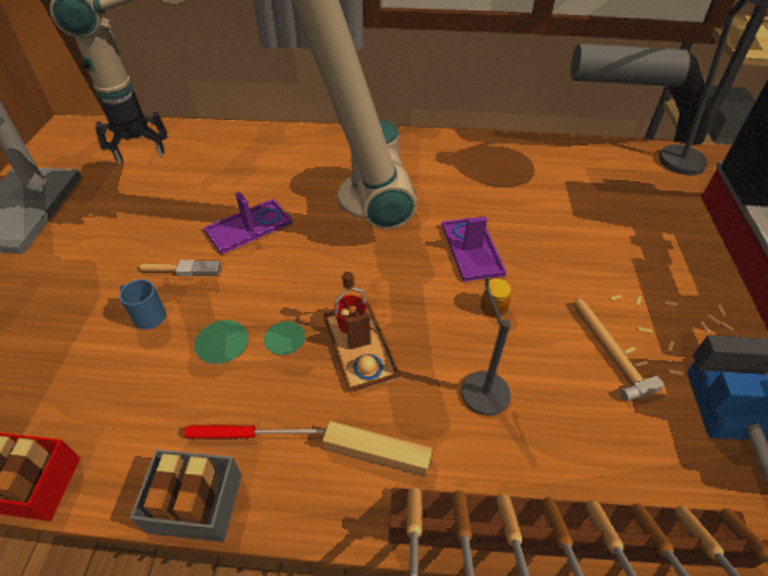

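View pics/top0.png

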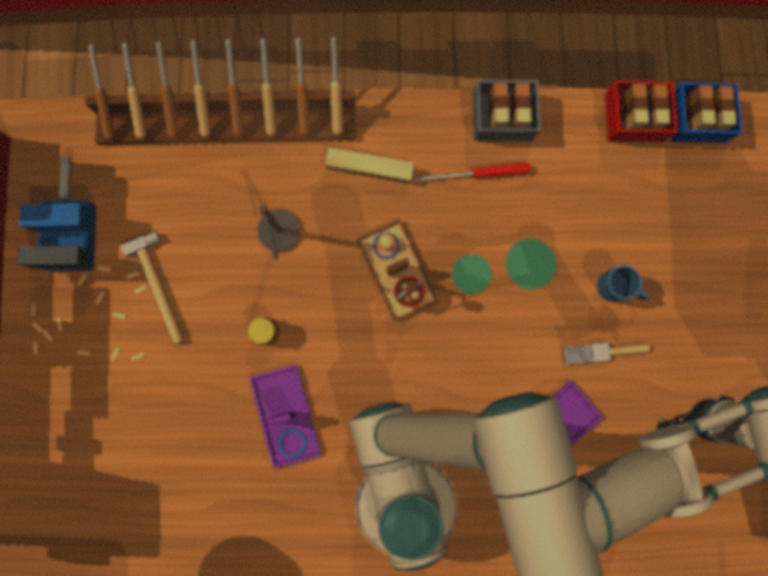

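The scene view (×1.5) shows these candidates:
- **Tray:** the wooden one at (360,345) is the target. The purple ones at (248,225) and (473,250) are decoys.
- **Mat:** the larger at (222,341) against the smaller at (285,338), so I choose the larger.
- **Pail:** red, at (350,312), with its knob at (348,280). The red box at far left is not it.
- **Hook:** foot at (487,392), tip at (489,285).

A close crop of both views comes next to check this.

```bash
python3 - <<'E'
from h import *
s,t=grab('scene'),grab('top')
a=s['frame'][165:285,125:345,::-1]; b=t['frame'][120:220,150:385,::-1]
a=cv2.resize(a,(790,431),interpolation=cv2.INTER_CUBIC)
cv2.imwrite('pics/cs.png',a)
cv2.imwrite('pics/ct.png',cv2.resize(b[:, :150],(795,530),interpolation=cv2.INTER_CUBIC))
def blobs(im,lo,hi,name,z,mn=30):
    h=cv2.cvtColor(im['frame'],cv2.COLOR_RGB2HSV); m=cv2.inRange(h,np.array(lo),np.array(hi))
    n,_,st,c=cv2.connectedComponentsWithStats(m)
    for i in range(1,n):
        if st[i,4]>mn: print(name,c[i].round(1),st[i].tolist(),onz(im,c[i],z)[0].round(4))
for n,im in(('s',s),('t',t)):
    blobs(im,(60,80,40),(90,255,255),n+'green',.003,200)
    blobs(im,(0,190,60),(6,255,255),n+'red',.06)
E
```

```text
sgreen [49.8  8.4] [36, 0, 28, 22, 304] [-1.306  -1.6072  0.003 ]
sgreen [260.4 137.1] [245, 127, 30, 22, 356] [0.0526 0.0487 0.003 ]
sgreen [147.2 227.4] [130, 214, 35, 28, 751] [ 0.5505 -0.2938  0.003 ]
sgreen [189.  224.9] [176, 215, 27, 21, 425] [ 0.528  -0.1559  0.003 ]
sred [492.2 162.7] [468, 116, 44, 99, 973] [0.1907 0.9355 0.06  ]
sred [234.6 201.7] [226, 197, 19, 12, 125] [ 0.4612 -0.0076  0.06  ]
sred [227.7 215.2] [225, 209, 6, 13, 48] [ 0.5193 -0.0229  0.06  ]
sred [146.  287.5] [123, 283, 47, 10, 377] [ 0.7884 -0.2136  0.06  ]
sred [ 29.8 320.6] [0, 289, 53, 58, 1298] [ 0.9119 -0.4948  0.06  ]
tgreen [353.7 175.5] [339, 161, 31, 30, 737] [ 0.5448 -0.2961  0.003 ]
tgreen [313.9 182.3] [303, 171, 23, 24, 418] [ 0.5224 -0.1571  0.003 ]
tgreen [274.7 352.8] [255, 332, 38, 39, 647] [-0.0531 -0.014   0.003 ]
tred [20.6  3.1] [0, 0, 44, 9, 209] [1.1867 0.8939 0.06  ]
tred [66.9  1.6] [45, 0, 52, 6, 154] [1.1815 0.7166 0.06  ]
tred [495.9   1.3] [478, 0, 34, 4, 78] [ 1.1798 -0.8457  0.06  ]
tred [421.5  76.4] [404, 54, 47, 40, 735] [ 0.8832 -0.5372  0.06  ]
tred [334.5 113. ] [315, 109, 39, 9, 254] [ 0.7515 -0.2259  0.06  ]
```

View pics/cs.png

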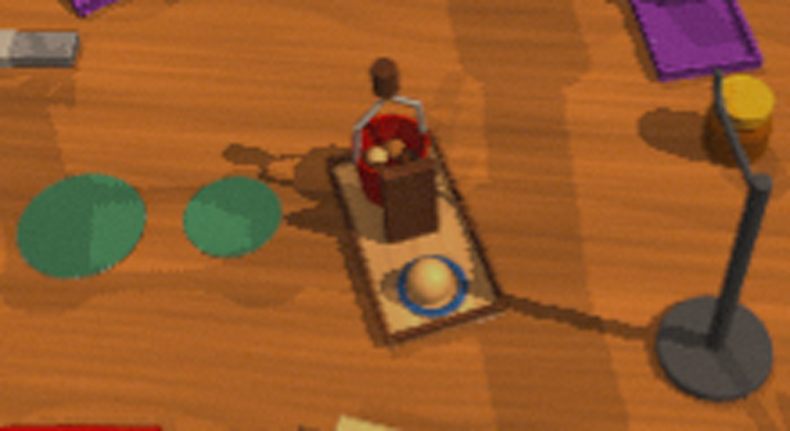

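View pics/ct.png

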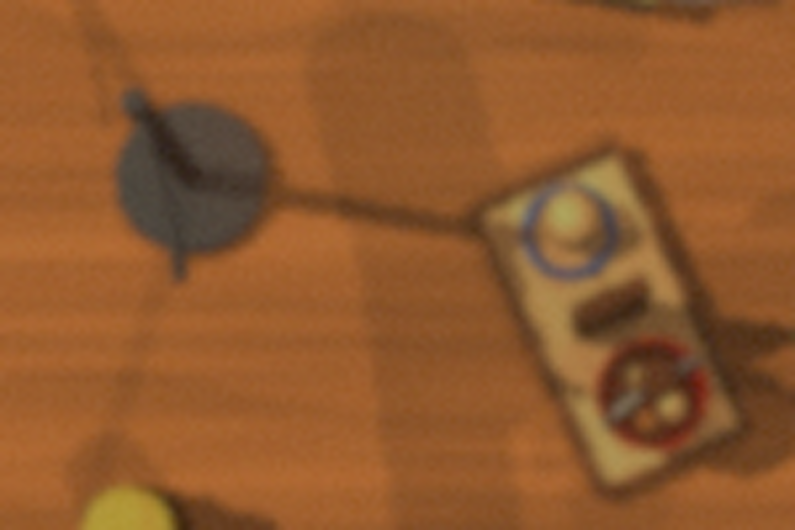

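Crops: the scene shows the wooden tray with its blue pocket and ball (433,281), the pail knob at (385,78), hook tip (718,74), post top (763,183) and foot (714,348). The top view shows the ball (568,218), board (612,308), pail (655,390) with loop running (630,403)–(690,362), hook tip (180,275) and post top (135,102). These match the described target objects.

```bash
python3 - <<'E'
from h import *
s,t=grab('scene'),grab('top')
S=lambda u,v:[(u+.5)/3.591-.5+125,(v+.5)/3.591-.5+165]
T=lambda u,v:[(u+.5)/5.3-.5+150,(v+.5)/5.3-.5+120]
for n,a,b in(('ball',(433,281),(568,218)),('posttop',(763,183),(135,102)),('tip',(718,74),(180,275)),('knob',(385,78),(657,378)),('boardtop',(408,165),(612,306))):
    X=tri([s,t],[S(*a),T(*b)]); print(n,X.round(4),(proj(s,X)-S(*a)).round(1),(proj(t,X)-T(*b)).round(1))
print('foot',onz(s,S(714,348),.012),onz(t,T(195,178),.012))
for n,z,L in(('rimcorners',.016,[(483,220),(617,150),(742,425),(610,490)]),('board',.106,[(577,328),(612,306),(645,285)]),('loop',.115,[(630,403),(690,362)]),('pailrim',.068,[(652,392)]),('pocket',.012,[(570,230)]),('ball',.028,[(568,218)])):
    print(n,onz(t,[T(*p) for p in L],z).round(4).tolist())
for n,z,L in(('corners',.016,[(390,340),(505,302),(330,160)]),('ball',.028,[(433,281)]),('knob',.158,[(385,78)]),('bt',.106,[(380,172),(437,162)])):
    print(n,onz(s,[S(*p) for p in L],z).round(4).tolist())
E
```

```text
ball [0.5958 0.0401 0.0237] [[-0.3 -0. ]] [[-0.3  0. ]]
posttop [0.629  0.2864 0.234 ] [[-0.6 -0. ]] [[-0.5 -0. ]]
tip [0.5292 0.2587 0.2391] [[-0.3  0. ]] [[-0.3 -0. ]]
knob [ 0.4778 -0.0104  0.1534] [[-0.1 -0. ]] [[-0.1  0. ]]
boardtop [0.5282 0.0137 0.0989] [[-0. -0.]] [[-0.  0.]]
foot [[0.63513814 0.28497792 0.012     ]] [[0.62700757 0.28164159 0.012     ]]
rimcorners [[0.5964, 0.0941, 0.016], [0.6416, 0.0068, 0.016], [0.4616, -0.071, 0.016], [0.4208, 0.0142, 0.016]]
board [[0.5139, 0.0353, 0.106], [0.5272, 0.0139, 0.106], [0.5399, -0.0064, 0.106]]
loop [[0.4669, 0.004, 0.115], [0.4914, -0.0325, 0.115]]
pailrim [[0.4782, -0.0113, 0.068]]
pocket [[0.59, 0.0379, 0.012]]
ball [[0.5951, 0.0393, 0.028]]
corners [[0.6529, 0.01, 0.016], [0.6069, 0.1049, 0.016], [0.4636, -0.0717, 0.016]]
ball [[0.5985, 0.0414, 0.028]]
knob [[0.4819, -0.0093, 0.158]]
bt [[0.5434, -0.0082, 0.106], [0.5284, 0.0392, 0.106]]
```

Estimates: tray centre is about (0.532, 0.013) at heading 24°. The pail is at (0.479, −0.010) with x heading about 34°. The hook stand is at (0.629, 0.283) with +x heading about 14°, and the mat at (0.547, −0.295). The spacings agree with the given sizes: pail 59 mm from the tray centre, ball 65 mm, tip 103 mm from the post. Next I move above the pail.

```bash
python3 -m pendant '[{"dx":0.0275,"dy":-0.0243,"dz":-0.0058},{"dx":0.0275,"dy":-0.0243,"dz":-0.0058},{"dx":0.0275,"dy":-0.0243,"dz":-0.0058},{"dx":0.0275,"dy":-0.0243,"dz":-0.0058},{"dx":0.0275,"dy":-0.0243,"dz":-0.0058},{"dx":0.0275,"dy":-0.0243,"dz":-0.0058},{"dx":0.0275,"dy":-0.0243,"dz":-0.0058},{"dx":0.0275,"dy":-0.0243,"dz":-0.0058},{"dx":0.0275,"dy":-0.0243,"dz":-0.0058},{"dx":0.0275,"dy":-0.0243,"dz":-0.0058},{"dx":0.0275,"dy":-0.0243,"dz":-0.0058},{"dx":0.0275,"dy":-0.0243,"dz":-0.0058}]' && python3 -m pendant '[{"dx":0.0275,"dy":-0.0243,"dz":-0.005},{"dx":0.0275,"dy":-0.0243,"dz":-0.005},{"dx":0.0275,"dy":-0.0243,"dz":-0.005},{"dx":0.0275,"dy":-0.0243,"dz":-0.005},{"rz":-6},{"rz":-6},{},{}]' && python3 - <<'E'
from h import *
w=grab('wrist'); save(w,'w1.png',s=1.5); print(w['P'],w['A'].round(3).tolist(),w['fx'],w['distortion'])
print(proj(w,[[.479,-.010,.158],[.479,-.010,.133],[.6,.04,.028],[.532,.013,.106]])*1.5)
E
```

```text
invalid input
```

```bash
python3 -m pendant '[{"dx":0.0275,"dy":-0.0243,"dz":-0.0058,"rx":0,"ry":0,"rz":0,"hand":0.085}]'; python3 -c "
from rig import manip;print(manip.get_state()['clock'])"
```

```text
clock: 0.38
position: [0.2267, -0.5063, 0.2355]
ee_rot: [0.001, 0.983, 0.186, -0.001]
contact_force: [0.9, 0.1, 1.3]
width: 0.0853
gripper_force: 0.0
0.3833
```

All keys are required. Continuing with the remaining 15 rows plus the rotation.

```bash
python3 -m pendant '[{"dx":0.0275,"dy":-0.0243,"dz":-0.005,"rx":0,"ry":0,"rz":0,"hand":0.085},{"dx":0.0275,"dy":-0.0243,"dz":-0.005,"rx":0,"ry":0,"rz":0,"hand":0.085},{"dx":0.0275,"dy":-0.0243,"dz":-0.005,"rx":0,"ry":0,"rz":0,"hand":0.085},{"dx":0.0275,"dy":-0.0243,"dz":-0.005,"rx":0,"ry":0,"rz":0,"hand":0.085},{"dx":0.0275,"dy":-0.0243,"dz":-0.005,"rx":0,"ry":0,"rz":0,"hand":0.085},{"dx":0.0275,"dy":-0.0243,"dz":-0.005,"rx":0,"ry":0,"rz":0,"hand":0.085},{"dx":0.0275,"dy":-0.0243,"dz":-0.005,"rx":0,"ry":0,"rz":0,"hand":0.085},{"dx":0.0275,"dy":-0.0243,"dz":-0.005,"rx":0,"ry":0,"rz":0,"hand":0.085},{"dx":0.0275,"dy":-0.0243,"dz":-0.005,"rx":0,"ry":0,"rz":0,"hand":0.085},{"dx":0.0275,"dy":-0.0243,"dz":-0.005,"rx":0,"ry":0,"rz":0,"hand":0.085},{"dx":0.0275,"dy":-0.0243,"dz":-0.005,"rx":0,"ry":0,"rz":0,"hand":0.085},{"dx":0.0275,"dy":-0.0243,"dz":-0.005,"rx":0,"ry":0,"rz":0,"hand":0.085}]' && python3 -m pendant '[{"dx":0.0275,"dy":-0.0243,"dz":-0.005,"rx":0,"ry":0,"rz":0,"hand":0.085},{"dx":0.0275,"dy":-0.0243,"dz":-0.005,"rx":0,"ry":0,"rz":0,"hand":0.085},{"dx":0.0275,"dy":-0.0243,"dz":-0.005,"rx":0,"ry":0,"rz":0,"hand":0.085},{"dx":0,"dy":0,"dz":0,"rx":0,"ry":0,"rz":-6,"hand":0.085},{"dx":0,"dy":0,"dz":0,"rx":0,"ry":0,"rz":-6,"hand":0.085},{"dx":0,"dy":0,"dz":0,"rx":0,"ry":0,"rz":0,"hand":0.085},{"dx":0,"dy":0,"dz":0,"rx":0,"ry":0,"rz":0,"hand":0.085}]' && python3 - <<'E'
from h import *
w=grab('wrist'); save(w,'w1.png',s=1.5); print(w['P'],w['A'].round(3).tolist(),w['fx'],w['distortion'])
print(proj(w,[[.479,-.010,.158],[.479,-.010,.133],[.6,.04,.028],[.532,.013,.106]])*1.5)
E
```

```text
clock: 1.38
position: [0.4282, -0.1072, 0.2976]
ee_rot: [0.0, 0.982, 0.188, 0.0]
contact_force: [0.6, -1.5, 0.1]
width: 0.085
gripper_force: 0.0
clock: 1.97
position: [0.4775, -0.0106, 0.312]
ee_rot: [0.0, 0.958, 0.288, -0.0]
contact_force: [0.5, -0.2, -0.9]
width: 0.0849
gripper_force: 0.0
[0.53269705 0.02664456 0.45354811] [[0.552, 0.804, 0.223], [-0.834, 0.532, 0.147], [0.0, -0.267, 0.964]] 307.05310464236925 [-0.03631027  0.          0.          0.          0.        ]
[[383.28414531 268.74758859]
 [383.18122752 261.1590551 ]
 [412.14554903  90.26155286]
 [396.87531817 177.7121096 ]]
```

View pics/w1.png

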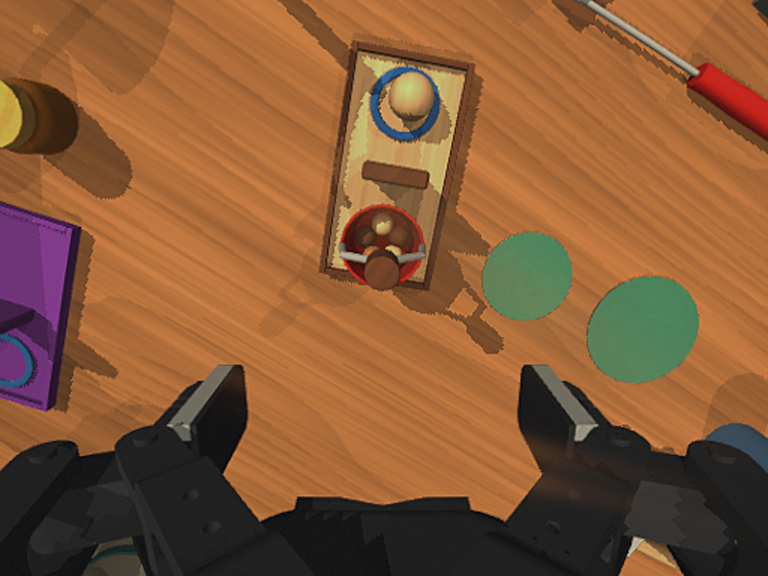

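The wrist picture shows the knob at (382,270), against a predicted (383,269), and the loop horizontal at (341..425, 249), so the fingers are aligned with it. The ball is at (411,95) and the board at (395,175). I descend and grip, and refine the tray pose from this image.

```bash
python3 - <<'E'
from h import *
w=grab('wrist')
p=lambda L:np.array(L)/1.5
c=onz(w,p([(353,42),(475,66),(428,290),(321,272)]),.016)[:,:2]; print(c.round(4).tolist(),c.mean(0))
print(np.degrees(np.arctan2(*(c[0]-c[3])[::-1])),np.degrees(np.arctan2(*(c[1]-c[2])[::-1])),np.linalg.norm(c[0]-c[3]),np.linalg.norm(c[0]-c[1]))
print('board',onz(w,p([(363,167),(395,174),(428,180)]),.106).round(4).tolist())
print('pail',onz(w,p([(382,247)]),.068), 'loop',onz(w,p([(348,254),(416,256)]),.106).round(4).tolist(),'ball',onz(w,p([(411,95)]),.028),'mat',onz(w,p([(643,329)]),.003))
E
python3 -m pendant '[{"dx":0,"dy":0,"dz":0.035,"rx":0,"ry":0,"rz":0,"hand":0.085},{"dx":0,"dy":0,"dz":0.035,"rx":0,"ry":0,"rz":0,"hand":0.085},{"dx":0,"dy":0,"dz":0.035,"rx":0,"ry":0,"rz":0,"hand":0.085},{"dx":0,"dy":0,"dz":0.032,"rx":0,"ry":0,"rz":0,"hand":0.085},{"dx":0,"dy":0,"dz":0.02,"rx":0,"ry":0,"rz":0,"hand":0.085},{"dx":0,"dy":0,"dz":0.012,"rx":0,"ry":0,"rz":0,"hand":0.085},{"dx":0,"dy":0,"dz":0,"rx":0,"ry":0,"rz":0,"hand":0.02},{"dx":0,"dy":0,"dz":0,"rx":0,"ry":0,"rz":0,"hand":0.015},{"dx":0,"dy":0,"dz":0,"rx":0,"ry":0,"rz":0,"hand":0.015},{"dx":0,"dy":0,"dz":0,"rx":0,"ry":0,"rz":0,"hand":0.015},{"dx":0,"dy":0,"dz":0,"rx":0,"ry":0,"rz":0,"hand":0.015},{"dx":0,"dy":0,"dz":0,"rx":0,"ry":0,"rz":0,"hand":0.015}]' 50
```

```text
[[0.606, 0.1048], [0.6489, 0.0055], [0.4596, -0.0764], [0.417, 0.0209]] [0.53289138 0.01369918]
23.92586455217996 23.389280309068575 0.2068136189076818 0.10817800028383814
board [[0.5247, 0.0376, 0.106], [0.5334, 0.0153, 0.106], [0.5432, -0.0073, 0.106]]
pail [[ 0.47767192 -0.01015836  0.068     ]] loop [[0.4642, 0.0122, 0.106], [0.4917, -0.0321, 0.106]] ball [[0.5962877 0.0383111 0.028    ]] mat [[ 0.54760323 -0.29262522  0.003     ]]
clock: 3.07
position: [0.4784, -0.0107, 0.1444]
ee_rot: [0.0, 0.957, 0.289, 0.001]
contact_force: [-1.3, 0.8, 5.1]
width: 0.0225
gripper_force: 49.0
```

```bash
python3 -m pendant '[{"dx":0,"dy":0,"dz":-0.015,"rx":0,"ry":0,"rz":0,"hand":0.015},{"dx":0,"dy":0,"dz":-0.025,"rx":0,"ry":0,"rz":0,"hand":0.015},{"dx":0,"dy":0,"dz":-0.025,"rx":0,"ry":0,"rz":0,"hand":0.015},{"dx":0,"dy":0,"dz":-0.025,"rx":0,"ry":0,"rz":0,"hand":0.015},{"dx":0,"dy":0,"dz":-0.025,"rx":0,"ry":0,"rz":0,"hand":0.015},{"dx":0,"dy":0,"dz":-0.017,"rx":0,"ry":0,"rz":0,"hand":0.015},{"dx":0,"dy":0,"dz":0,"rx":0,"ry":0,"rz":4,"hand":0.015},{"dx":0,"dy":0,"dz":0,"rx":0,"ry":0,"rz":6,"hand":0.015},{"dx":0,"dy":0,"dz":0,"rx":0,"ry":0,"rz":6,"hand":0.015},{"dx":0,"dy":0,"dz":0,"rx":0,"ry":0,"rz":3.5,"hand":0.015},{"dx":0,"dy":0,"dz":0,"rx":0,"ry":0,"rz":0,"hand":0.015}]' && python3 -m pendant '[{"dx":0.004,"dy":-0.012,"dz":0,"rx":0,"ry":0,"rz":0,"hand":0.015},{"dx":0.008,"dy":-0.024,"dz":0,"rx":0,"ry":0,"rz":0,"hand":0.015},{"dx":0.01,"dy":-0.03,"dz":0,"rx":0,"ry":0,"rz":0,"hand":0.015},{"dx":0.01,"dy":-0.03,"dz":0,"rx":0,"ry":0,"rz":0,"hand":0.015},{"dx":0.01,"dy":-0.03,"dz":0,"rx":0,"ry":0,"rz":0,"hand":0.015},{"dx":0.01,"dy":-0.03,"dz":0,"rx":0,"ry":0,"rz":0,"hand":0.015},{"dx":0.01,"dy":-0.03,"dz":0,"rx":0,"ry":0,"rz":0,"hand":0.015},{"dx":0.01,"dy":-0.03,"dz":0,"rx":0,"ry":0,"rz":0,"hand":0.015},{"dx":0.007,"dy":-0.02,"dz":0,"rx":0,"ry":0,"rz":0,"hand":0.015},{"dx":0.003,"dy":-0.012,"dz":0,"rx":0,"ry":0,"rz":0,"hand":0.015},{"dx":0,"dy":0,"dz":0,"rx":0,"ry":0,"rz":0,"hand":0.015},{"dx":0,"dy":0,"dz":0,"rx":0,"ry":0,"rz":0,"hand":0.015}]' && python3 - <<'E'
from h import *
s,w=grab('scene'),grab('wrist')
a=cv2.resize(s['frame'][150:290,210:360,::-1],(600,560),interpolation=cv2.INTER_CUBIC)
cv2.imwrite('pics/s2.png',a); save(w,'w2.png',s=1.5)
X=[[.529,.2585,.242],[.629,.2845,.220],[.629,.2845,.240],[.629,.2845,.012]]
print(proj(w,X)*1.5); print((proj(s,X)-[210,150])*4)
E
```

```text
clock: 3.98
position: [0.4774, -0.0108, 0.2751]
ee_rot: [0.0, 0.992, 0.123, -0.0]
contact_force: [0.3, -0.3, -1.8]
width: 0.0224
gripper_force: 49.6
clock: 4.98
position: [0.4962, 0.2493, 0.2747]
ee_rot: [0.001, 0.992, 0.124, -0.0]
contact_force: [-0.0, -0.2, -1.8]
width: 0.0222
gripper_force: 49.6
[[378.50462583 253.29693077]
 [376.37759006 -27.52754692]
 [375.78864715 -51.43904089]
 [378.92029093  75.96304909]]
[[457.28085612 137.98150692]
 [499.52319429 275.2629689 ]
 [504.82678477 256.4933516 ]
 [452.90607779 439.1213196 ]]
```

View pics/s2.png

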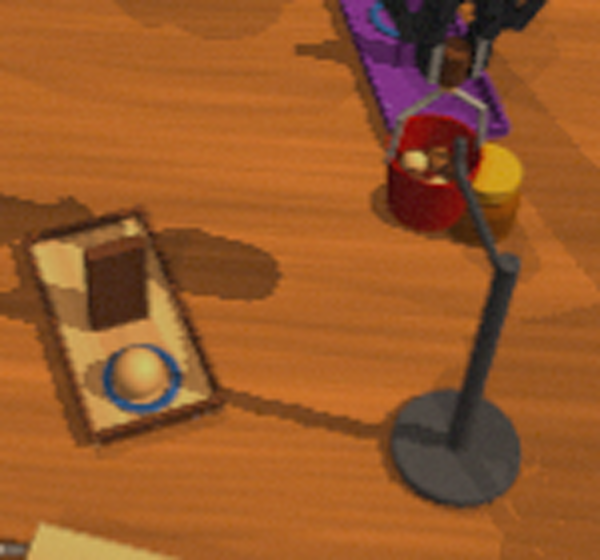

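View pics/w2.png

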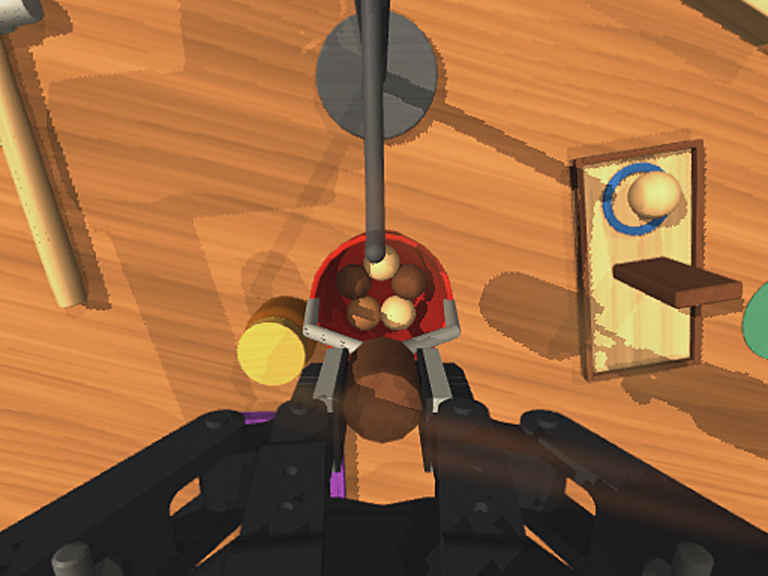

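The wrist view shows the hook bar (375,255)→(370,0) pointing straight at the loop centre (about 382), with the pail upright in the fingers. The tray and ball are undisturbed. I advance 85 mm along the bar, then lower.

```bash
python3 -m pendant '[{"dx":0.006,"dy":-0.001,"dz":0,"rx":0,"ry":0,"rz":0,"hand":0.015},{"dx":0.012,"dy":-0.001,"dz":0,"rx":0,"ry":0,"rz":0,"hand":0.015},{"dx":0.015,"dy":0,"dz":0,"rx":0,"ry":0,"rz":0,"hand":0.015},{"dx":0.015,"dy":0,"dz":0,"rx":0,"ry":0,"rz":0,"hand":0.015},{"dx":0.015,"dy":0,"dz":0,"rx":0,"ry":0,"rz":0,"hand":0.015},{"dx":0.014,"dy":0,"dz":0,"rx":0,"ry":0,"rz":0,"hand":0.015},{"dx":0.008,"dy":0,"dz":0,"rx":0,"ry":0,"rz":0,"hand":0.015},{"dx":0,"dy":0,"dz":0,"rx":0,"ry":0,"rz":0,"hand":0.015}]' && python3 -m pendant '[{"dx":0,"dy":0,"dz":0.006,"rx":0,"ry":0,"rz":0,"hand":0.015},{"dx":0,"dy":0,"dz":0.008,"rx":0,"ry":0,"rz":0,"hand":0.015},{"dx":0,"dy":0,"dz":0.008,"rx":0,"ry":0,"rz":0,"hand":0.015},{"dx":0,"dy":0,"dz":0.006,"rx":0,"ry":0,"rz":0,"hand":0.015},{"dx":0,"dy":0,"dz":0.004,"rx":0,"ry":0,"rz":0,"hand":0.015},{"dx":0,"dy":0,"dz":0,"rx":0,"ry":0,"rz":0,"hand":0.015},{"dx":0,"dy":0,"dz":0,"rx":0,"ry":0,"rz":0,"hand":0.015}]'
```

```text
clock: 5.75
position: [0.5806, 0.2717, 0.2745]
ee_rot: [0.0, 0.992, 0.122, 0.0]
contact_force: [-0.4, -0.6, -2.1]
width: 0.0223
gripper_force: 49.5
clock: 6.33
position: [0.5782, 0.2725, 0.2428]
ee_rot: [0.0, 0.992, 0.123, -0.0]
contact_force: [-0.2, 0.1, -1.9]
width: 0.0225
gripper_force: 49.6
```

```bash
python3 -m pendant '[{"dx":0,"dy":0,"dz":0.0015,"rx":0,"ry":0,"rz":0,"hand":0.015},{"dx":0,"dy":0,"dz":0.0015,"rx":0,"ry":0,"rz":0,"hand":0.015},{"dx":0,"dy":0,"dz":0,"rx":0,"ry":0,"rz":0,"hand":0.015}]' ; python3 -m pendant '[{"dx":0,"dy":0,"dz":0.001,"rx":0,"ry":0,"rz":0,"hand":0.015},{"dx":0,"dy":0,"dz":0,"rx":0,"ry":0,"rz":0,"hand":0.015}]'; python3 -m pendant '[{"dx":0,"dy":0,"dz":0.001,"rx":0,"ry":0,"rz":0,"hand":0.015},{"dx":0,"dy":0,"dz":0,"rx":0,"ry":0,"rz":0,"hand":0.015}]'
```

```text
clock: 6.58
position: [0.5787, 0.2729, 0.2405]
ee_rot: [-0.0, 0.992, 0.123, 0.001]
contact_force: [0.1, 0.7, -0.7]
width: 0.0226
gripper_force: 49.7
clock: 6.75
position: [0.5788, 0.2729, 0.2402]
ee_rot: [-0.0, 0.992, 0.123, 0.001]
contact_force: [-0.5, 0.8, 3.6]
width: 0.0226
gripper_force: 50.1
clock: 6.92
position: [0.5789, 0.2729, 0.2401]
ee_rot: [-0.0, 0.992, 0.123, 0.001]
contact_force: [-2.7, 0.7, 7.6]
width: 0.0223
gripper_force: 50.5
```

The loop rests on the bar (+7.6 N). I back off 1.5 mm, open gradually, then rise.

```bash
python3 -m pendant '[{"dx":0,"dy":0,"dz":-0.0012,"rx":0,"ry":0,"rz":0,"hand":0.015},{"dx":0,"dy":0,"dz":0,"rx":0,"ry":0,"rz":0,"hand":0.024},{"dx":0,"dy":0,"dz":0,"rx":0,"ry":0,"rz":0,"hand":0.028},{"dx":0,"dy":0,"dz":0,"rx":0,"ry":0,"rz":0,"hand":0.032},{"dx":0,"dy":0,"dz":0,"rx":0,"ry":0,"rz":0,"hand":0.045},{"dx":0,"dy":0,"dz":0,"rx":0,"ry":0,"rz":0,"hand":0.06},{"dx":0,"dy":0,"dz":0,"rx":0,"ry":0,"rz":0,"hand":0.075},{"dx":0,"dy":0,"dz":0,"rx":0,"ry":0,"rz":0,"hand":0.075},{"dx":0,"dy":0,"dz":0,"rx":0,"ry":0,"rz":0,"hand":0.075}]' 20 && python3 -m pendant '[{"dx":0,"dy":0,"dz":-0.01,"rx":0,"ry":0,"rz":0,"hand":0.075},{"dx":0,"dy":0,"dz":-0.02,"rx":0,"ry":0,"rz":0,"hand":0.075},{"dx":0,"dy":0,"dz":-0.02,"rx":0,"ry":0,"rz":0,"hand":0.075},{"dx":0,"dy":0,"dz":-0.02,"rx":0,"ry":0,"rz":0,"hand":0.075},{"dx":0,"dy":0,"dz":-0.01,"rx":0,"ry":0,"rz":0,"hand":0.075},{"dx":0,"dy":0,"dz":0,"rx":0,"ry":0,"rz":0,"hand":0.075},{"dx":0,"dy":0,"dz":0,"rx":0,"ry":0,"rz":0,"hand":0.075}]' && python3 - <<'E'
from h import *
w=grab('wrist');s=grab('scene')
a=cv2.resize(w['frame'][:,:,::-1],(512,384)); b=cv2.resize(s['frame'][150:290,235:345,::-1],(302,384),interpolation=cv2.INTER_CUBIC)
cv2.imwrite('pics/s3.png',cv2.resize(np.hstack([a,b]),(800,377)))
E
```

```text
clock: 7.67
position: [0.5785, 0.2724, 0.2392]
ee_rot: [0.0, 0.992, 0.123, -0.0]
contact_force: [0.0, -0.3, -1.2]
width: 0.0748
gripper_force: 0.0
clock: 8.25
position: [0.5786, 0.2725, 0.3197]
ee_rot: [-0.0, 0.992, 0.123, 0.001]
contact_force: [0.6, 0.9, 0.0]
width: 0.0753
gripper_force: 0.0
```

View pics/s3.png

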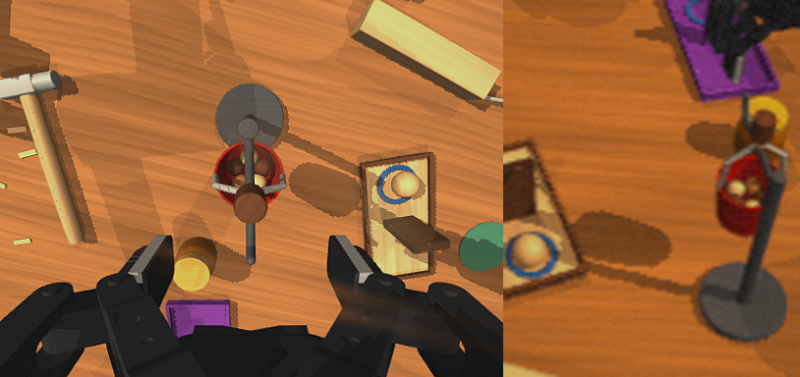

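The picture shows the pail hanging upright on the bar, loop over the bar at (250,180), fingers clear. Next I translate to above the tray board and turn about 100° so the fingers close along the tray's x.

```bash
python3 -m pendant '[{"dx":-0.0053,"dy":0.012,"dz":0,"rx":0,"ry":0,"rz":0,"hand":0.075},{"dx":-0.0107,"dy":0.024,"dz":0,"rx":0,"ry":0,"rz":0,"hand":0.075},{"dx":-0.0107,"dy":0.024,"dz":0,"rx":0,"ry":0,"rz":0,"hand":0.075},{"dx":-0.0107,"dy":0.024,"dz":0,"rx":0,"ry":0,"rz":0,"hand":0.075},{"dx":-0.0107,"dy":0.024,"dz":0,"rx":0,"ry":0,"rz":0,"hand":0.075},{"dx":-0.0107,"dy":0.024,"dz":0,"rx":0,"ry":0,"rz":0,"hand":0.075},{"dx":-0.0107,"dy":0.024,"dz":0,"rx":0,"ry":0,"rz":0,"hand":0.075},{"dx":-0.0107,"dy":0.024,"dz":0,"rx":0,"ry":0,"rz":0,"hand":0.075},{"dx":-0.0107,"dy":0.024,"dz":0,"rx":0,"ry":0,"rz":0,"hand":0.075},{"dx":-0.0107,"dy":0.024,"dz":0,"rx":0,"ry":0,"rz":0,"hand":0.075},{"dx":-0.0053,"dy":0.012,"dz":0,"rx":0,"ry":0,"rz":0,"hand":0.075}]' && python3 -m pendant '[{"dx":0,"dy":0,"dz":0,"rx":0,"ry":0,"rz":-7,"hand":0.075},{"dx":0,"dy":0,"dz":0,"rx":0,"ry":0,"rz":-7,"hand":0.075},{"dx":0,"dy":0,"dz":0,"rx":0,"ry":0,"rz":-7,"hand":0.075},{"dx":0,"dy":0,"dz":0,"rx":0,"ry":0,"rz":-7,"hand":0.075},{"dx":0,"dy":0,"dz":0,"rx":0,"ry":0,"rz":-7,"hand":0.075},{"dx":0,"dy":0,"dz":0,"rx":0,"ry":0,"rz":-7,"hand":0.075},{"dx":0,"dy":0,"dz":0,"rx":0,"ry":0,"rz":-7,"hand":0.075},{"dx":0,"dy":0,"dz":0,"rx":0,"ry":0,"rz":-7,"hand":0.075},{"dx":0,"dy":0,"dz":0,"rx":0,"ry":0,"rz":-7,"hand":0.075},{"dx":0,"dy":0,"dz":0,"rx":0,"ry":0,"rz":-7,"hand":0.075},{"dx":0,"dy":0,"dz":0,"rx":0,"ry":0,"rz":-7,"hand":0.075},{"dx":0,"dy":0,"dz":0,"rx":0,"ry":0,"rz":-7,"hand":0.075}]' && python3 -m pendant '[{"dx":0,"dy":0,"dz":0,"rx":0,"ry":0,"rz":-7,"hand":0.075},{"dx":0,"dy":0,"dz":0,"rx":0,"ry":0,"rz":-7,"hand":0.075},{"dx":0,"dy":0,"dz":0,"rx":0,"ry":0,"rz":-1.6,"hand":0.075},{"dx":0,"dy":0,"dz":0,"rx":0,"ry":0,"rz":0,"hand":0.075},{"dx":0,"dy":0,"dz":0,"rx":0,"ry":0,"rz":0,"hand":0.075}]' && python3 - <<'E'
from h import *
st=manip.get_state(); print(st['qpos']); A=rot(st['ee_rot']); print(np.degrees(np.arctan2(A[1,0],A[0,0])))
w=grab('wrist'); save(w,'w4.png',s=1.5)
c,h=np.array([.533,.014]),np.radians(23.7); e=np.array([np.cos(h),np.sin(h)]); n=np.array([-e[1],e[0]])
B=[[*(c+i*.007*e+j*.025*n),.106] for i,j in((-1,-1),(1,-1),(1,1),(-1,1))]
print(proj(w,B)*1.5)
E
```

```text
clock: 9.27
position: [0.5319, 0.0103, 0.3183]
ee_rot: [0.001, 0.993, 0.122, -0.001]
contact_force: [0.1, 0.5, -0.5]
width: 0.0748
gripper_force: 0.0
clock: 10.27
position: [0.5329, 0.0137, 0.3185]
ee_rot: [-0.001, 0.653, 0.758, -0.0]
contact_force: [0.5, 0.0, -0.4]
width: 0.075
gripper_force: 0.0
clock: 10.68
position: [0.5331, 0.0136, 0.3187]
ee_rot: [-0.001, 0.547, 0.837, -0.0]
contact_force: [0.4, 0.2, -0.3]
width: 0.0748
gripper_force: 0.0
[-1.04989175e-01  1.75857319e-01  1.42633750e+00  4.47766329e-05
  1.54059979e+00 -5.18449143e-01]
113.6894136033299
[[374.83687932 286.98430652]
 [392.44773757 286.98240652]
 [392.80937591 223.87870284]
 [374.54954591 223.88284725]]
```

View pics/w4.png

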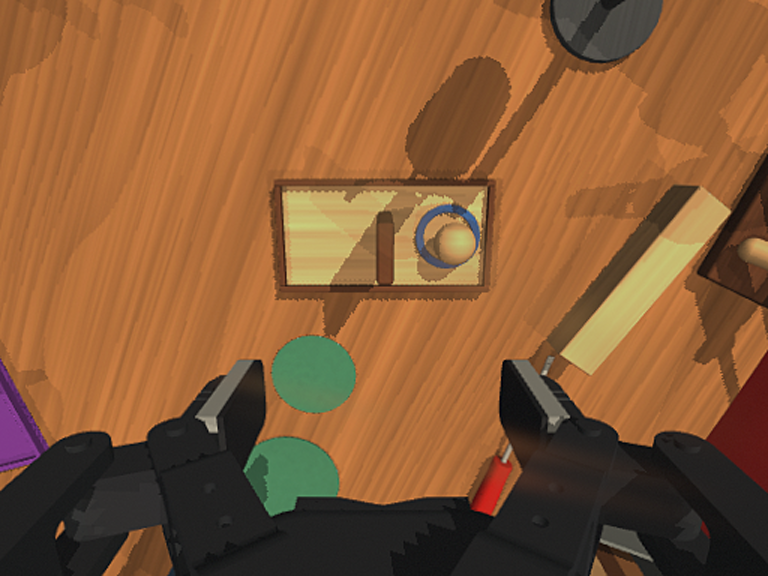

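The board sits at u 377–393, v 223–286, against a predicted 375–392, so it is centred within about 1 mm and square. The ball (457,244) is in the pocket. I descend and grip.

```bash
python3 -m pendant '[{"dx":0,"dy":0.0007,"dz":0.02,"rx":0,"ry":0,"rz":0,"hand":0.07},{"dx":0,"dy":0,"dz":0.033,"rx":0,"ry":0,"rz":0,"hand":0.06},{"dx":0,"dy":0,"dz":0.033,"rx":0,"ry":0,"rz":0,"hand":0.06},{"dx":0,"dy":0,"dz":0.033,"rx":0,"ry":0,"rz":0,"hand":0.06},{"dx":0,"dy":0,"dz":0.033,"rx":0,"ry":0,"rz":0,"hand":0.06},{"dx":0,"dy":0,"dz":0.033,"rx":0,"ry":0,"rz":0,"hand":0.06},{"dx":0,"dy":0,"dz":0.03,"rx":0,"ry":0,"rz":0,"hand":0.06},{"dx":0,"dy":0,"dz":0.02,"rx":0,"ry":0,"rz":0,"hand":0.06},{"dx":0,"dy":0,"dz":0.012,"rx":0,"ry":0,"rz":0,"hand":0.06},{"dx":0,"dy":0,"dz":0.004,"rx":0,"ry":0,"rz":0,"hand":0.06},{"dx":0,"dy":0,"dz":0,"rx":0,"ry":0,"rz":0,"hand":0.04},{"dx":0,"dy":0,"dz":0,"rx":0,"ry":0,"rz":0,"hand":0.03}]' 30 && python3 -m pendant '[{"dx":0,"dy":0,"dz":0,"rx":0,"ry":0,"rz":0,"hand":0.024},{"dx":0,"dy":0,"dz":0,"rx":0,"ry":0,"rz":0,"hand":0.02},{"dx":0,"dy":0,"dz":0,"rx":0,"ry":0,"rz":0,"hand":0.017},{"dx":0,"dy":0,"dz":0,"rx":0,"ry":0,"rz":0,"hand":0.014},{"dx":0,"dy":0,"dz":0,"rx":0,"ry":0,"rz":0,"hand":0.011},{"dx":0,"dy":0,"dz":0,"rx":0,"ry":0,"rz":0,"hand":0.007},{"dx":0,"dy":0,"dz":0,"rx":0,"ry":0,"rz":0,"hand":0.005},{"dx":0,"dy":0,"dz":0,"rx":0,"ry":0,"rz":0,"hand":0.005},{"dx":0,"dy":0,"dz":0,"rx":0,"ry":0,"rz":0,"hand":0.005}]' 80
```

```text
clock: 11.73
position: [0.5347, 0.0138, 0.0688]
ee_rot: [0.0, 0.547, 0.837, 0.0]
contact_force: [-0.0, 0.8, -0.1]
width: 0.0365
gripper_force: 0.0
clock: 12.48
position: [0.5349, 0.0139, 0.0693]
ee_rot: [0.001, 0.547, 0.837, 0.001]
contact_force: [-0.1, 0.3, 6.0]
width: 0.0129
gripper_force: 78.4
```

```bash
python3 -m pendant '[{"dx":0,"dy":0,"dz":-0.002,"rx":0,"ry":0,"rz":0,"hand":0.005},{"dx":0,"dy":0,"dz":-0.004,"rx":0,"ry":0,"rz":0,"hand":0.005},{"dx":0,"dy":0,"dz":-0.006,"rx":0,"ry":0,"rz":0,"hand":0.005},{"dx":0,"dy":0,"dz":-0.008,"rx":0,"ry":0,"rz":0,"hand":0.005},{"dx":0,"dy":0,"dz":-0.01,"rx":0,"ry":0,"rz":0,"hand":0.005},{"dx":0,"dy":0,"dz":-0.01,"rx":0,"ry":0,"rz":0,"hand":0.005},{"dx":0,"dy":0,"dz":-0.01,"rx":0,"ry":0,"rz":0,"hand":0.005},{"dx":0,"dy":0,"dz":-0.01,"rx":0,"ry":0,"rz":0,"hand":0.005},{"dx":0,"dy":0,"dz":-0.008,"rx":0,"ry":0,"rz":0,"hand":0.005},{"dx":0,"dy":0,"dz":-0.006,"rx":0,"ry":0,"rz":0,"hand":0.005},{"dx":0,"dy":0,"dz":-0.003,"rx":0,"ry":0,"rz":0,"hand":0.005},{"dx":0,"dy":0,"dz":0,"rx":0,"ry":0,"rz":0,"hand":0.005}]' && python3 -m pendant '[{"dx":0,"dy":0,"dz":-0.005,"rx":0,"ry":0,"rz":0,"hand":0.005},{"dx":0,"dy":0,"dz":-0.01,"rx":0,"ry":0,"rz":0,"hand":0.005},{"dx":0,"dy":0,"dz":-0.012,"rx":0,"ry":0,"rz":0,"hand":0.005},{"dx":0,"dy":0,"dz":-0.01,"rx":0,"ry":0,"rz":0,"hand":0.005},{"dx":0,"dy":0,"dz":-0.005,"rx":0,"ry":0,"rz":0,"hand":0.005},{"dx":0,"dy":0,"dz":0,"rx":0,"ry":0,"rz":0,"hand":0.005},{"dx":0,"dy":0,"dz":0,"rx":0,"ry":0,"rz":0,"hand":0.005}]' && python3 - <<'E'
from h import *
w=grab('wrist'); s=grab('scene'); 
cv2.imwrite('pics/w5.png',cv2.resize(np.hstack([w['frame'],s['frame']])[:,:,::-1],(800,300),interpolation=cv2.INTER_AREA))
st=manip.get_state(); p=st['position']; A=rot(st['ee_rot']); print(p,A[:,1])
# shift so that ball (62 mm along tool y) comes over the mat, in tool axes
d=np.array([.5475,-.2945,p[2]])-(p+.062*A[:,1]); print('shift world',d,'tool',A.T@d)
E
```

```text
clock: 13.48
position: [0.5345, 0.0138, 0.1461]
ee_rot: [0.001, 0.546, 0.837, 0.0]
contact_force: [-0.8, -0.9, -2.9]
width: 0.0131
gripper_force: 78.0
clock: 14.07
position: [0.5342, 0.0139, 0.1875]
ee_rot: [0.0, 0.546, 0.837, 0.0]
contact_force: [-0.2, 0.4, -4.3]
width: 0.0134
gripper_force: 78.2
[0.53359145 0.01390542 0.18670792] [ 0.91534173  0.40267607 -0.00122334]
shift world [-4.28426418e-02 -3.33371335e-01  7.58471277e-05] tool [-2.87897235e-01 -1.73456409e-01 -2.82859201e-05]
```

View pics/w5.png

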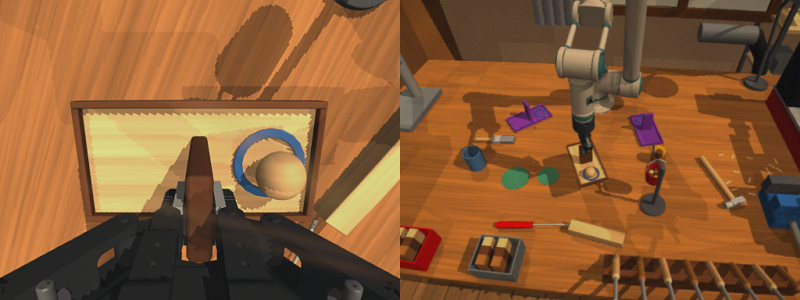

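The tray is level in the gripper, the ball (280,175) is still inside the blue ring, and the pail still hangs on the hook. I move smoothly to the mat.

```bash
python3 -m pendant '[{"dx":-0.0034,"dy":-0.0021,"dz":0,"rx":0,"ry":0,"rz":0,"hand":0.005},{"dx":-0.0069,"dy":-0.0041,"dz":0,"rx":0,"ry":0,"rz":0,"hand":0.005},{"dx":-0.0103,"dy":-0.0062,"dz":0,"rx":0,"ry":0,"rz":0,"hand":0.005},{"dx":-0.0137,"dy":-0.0083,"dz":0,"rx":0,"ry":0,"rz":0,"hand":0.005},{"dx":-0.0171,"dy":-0.0103,"dz":0,"rx":0,"ry":0,"rz":0,"hand":0.005},{"dx":-0.0171,"dy":-0.0103,"dz":0,"rx":0,"ry":0,"rz":0,"hand":0.005},{"dx":-0.0171,"dy":-0.0103,"dz":0,"rx":0,"ry":0,"rz":0,"hand":0.005},{"dx":-0.0171,"dy":-0.0103,"dz":0,"rx":0,"ry":0,"rz":0,"hand":0.005},{"dx":-0.0171,"dy":-0.0103,"dz":0,"rx":0,"ry":0,"rz":0,"hand":0.005},{"dx":-0.0171,"dy":-0.0103,"dz":0,"rx":0,"ry":0,"rz":0,"hand":0.005},{"dx":-0.0171,"dy":-0.0103,"dz":0,"rx":0,"ry":0,"rz":0,"hand":0.005},{"dx":-0.0171,"dy":-0.0103,"dz":0,"rx":0,"ry":0,"rz":0,"hand":0.005}]' && python3 -m pendant '[{"dx":-0.0171,"dy":-0.0103,"dz":0,"rx":0,"ry":0,"rz":0,"hand":0.005},{"dx":-0.0171,"dy":-0.0103,"dz":0,"rx":0,"ry":0,"rz":0,"hand":0.005},{"dx":-0.0171,"dy":-0.0103,"dz":0,"rx":0,"ry":0,"rz":0,"hand":0.005},{"dx":-0.0171,"dy":-0.0103,"dz":0,"rx":0,"ry":0,"rz":0,"hand":0.005},{"dx":-0.0154,"dy":-0.0093,"dz":0,"rx":0,"ry":0,"rz":0,"hand":0.005},{"dx":-0.012,"dy":-0.0072,"dz":0,"rx":0,"ry":0,"rz":0,"hand":0.005},{"dx":-0.0086,"dy":-0.0052,"dz":0,"rx":0,"ry":0,"rz":0,"hand":0.005},{"dx":-0.006,"dy":-0.0036,"dz":0,"rx":0,"ry":0,"rz":0,"hand":0.005},{"dx":-0.0034,"dy":-0.0021,"dz":0,"rx":0,"ry":0,"rz":0,"hand":0.005},{"dx":-0.0017,"dy":-0.001,"dz":0,"rx":0,"ry":0,"rz":0,"hand":0.005},{"dx":0,"dy":0,"dz":0,"rx":0,"ry":0,"rz":0,"hand":0.005},{"dx":0,"dy":0,"dz":0,"rx":0,"ry":0,"rz":0,"hand":0.005}]' && python3 -m pendant '[{"dx":0,"dy":0,"dz":0,"rx":0,"ry":0,"rz":0,"hand":0.005},{"dx":0,"dy":0,"dz":0,"rx":0,"ry":0,"rz":0,"hand":0.005},{"dx":0,"dy":0,"dz":0,"rx":0,"ry":0,"rz":0,"hand":0.005},{"dx":0,"dy":0,"dz":0,"rx":0,"ry":0,"rz":0,"hand":0.005},{"dx":0,"dy":0,"dz":0,"rx":0,"ry":0,"rz":0,"hand":0.005},{"dx":0,"dy":0,"dz":0,"rx":0,"ry":0,"rz":0,"hand":0.005}]' && python3 - <<'E'
from h import *
w=grab('wrist'); s=grab('scene'); 
cv2.imwrite('pics/w6.png',cv2.resize(np.hstack([w['frame'],s['frame']])[:,:,::-1],(800,300),interpolation=cv2.INTER_AREA))
st=manip.get_state(); p=st['position']; A=rot(st['ee_rot']); print(p,p+.062*A[:,1],A[:,2])
E
```

```text
clock: 15.17
position: [0.5078, -0.1865, 0.1871]
ee_rot: [-0.0, 0.547, 0.837, -0.0]
contact_force: [-0.6, -0.5, -4.7]
width: 0.0136
gripper_force: 78.0
clock: 16.17
position: [0.4915, -0.3172, 0.1873]
ee_rot: [-0.0, 0.546, 0.838, 0.0]
contact_force: [-0.3, 0.4, -3.5]
width: 0.0129
gripper_force: 78.1
clock: 16.67
position: [0.4915, -0.3179, 0.1873]
ee_rot: [0.0, 0.546, 0.838, -0.0]
contact_force: [0.0, -0.9, -4.3]
width: 0.0133
gripper_force: 78.1
[ 0.49146221 -0.3179524   0.18729933] [ 0.54821116 -0.29298129  0.18729714] [-2.19065644e-05 -3.81551130e-05 -9.99999999e-01]
```

View pics/w6.png

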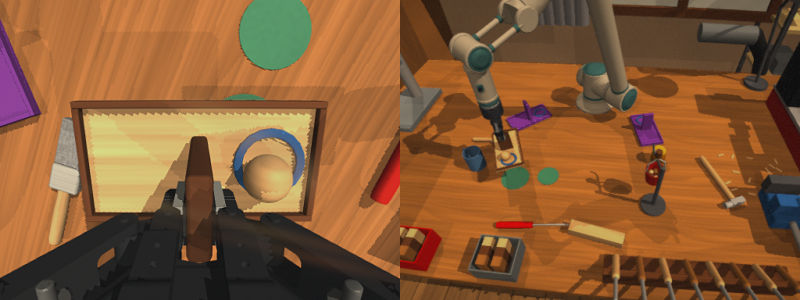

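The ball is at (268,177) inside the blue ring. The mat edge shows at (243,97) beneath the pocket, the tray is level at about 0.12 m, and the pail is on the hook. Handing in.

```bash
python3 -c "
from rig import manip;print(manip.sign_off())"
```

```text
the job is handed in; nothing more can be done
None
```

I handed the job in with the pail hanging on the hook and the tray held level and still about 12 cm above the bench, the ball in its pocket over the larger green mat; the sign-off returned no verdict.

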